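# Close the oil pump: rotor shaft into the housing, cover onto its dowels, held shut

### The arm

A 6-joint arm with a two-finger parallel gripper is mounted at the origin on the work surface; the furniture and walls round the work are solid. World frame = base frame: x ahead of the robot, y to its left, z up, the work surface at z = 0. Lengths are in m, angles in rad, forces in N, time in s.
With the tool pointing down it reaches from about 0.35 to 0.975 m from the base axis. Payload 4.9 kg.
Tool frame: the origin (TCP) lies at the very end of the fingers, on their centre line; the grasp point (between the pads) lies 19 mm behind it (ctrl.grasp_offset is the distance from the TCP to the grasp point, in m); z points along the fingers, y is the line along which they close (so a half turn about z gives the same grasp; the last joint's range is limited). The gripper opens to 85 mm and grips with 20 to 120 N. Pads are 22 mm wide; open, the fingers measure 114 mm over their backs; the gripper's body (76 mm by 85 mm) begins 54 mm behind the grasp point. The pads swing forward as they close: fully open they stand 13 mm farther back than shut.
Start: joints at [-1.282, 0.053, 1.613, -0, 1.476, -0.119], TCP at [0.248, -0.574, 0.231] pointing down, gripper open.
Joint ranges: [-3.01, 3.01], [-1.01, 2.22], [0.06, 2.58], [-1.02, 4.17], [0.09, 2.62], [-3.14, 3.14]. Speed limits (rad/s): [2.57, 2.57, 3.14, 3.14, 3.14, 3.14].

### API

Orientations are given as a rotation vector (axis times angle).
In Python, from station import ctrl, optics gives the robot as it stands.
- The arm moves only by the shell command python3 -m handwheel 'ROWS' [OPENING] [FORCE]. ROWS is JSON, a list of rows, each an object of numbers: "tx", "ty", "tz": the shift along the tool's x, y, z in mm; "roll": the turn about the tool's z in rad. A call has 1 to 12 rows; each row shifts and turns the commanded pose from where the row before left it, along the tool's axes as they then stand; what a row does not reach is not made up. A row lasts 1/12 s, in which the tool goes at most 41.7 mm and 7.16 degrees, less where a joint would pass 70% of its speed; a pose out of reach is approached as far as the arm can. A call with a gripper value outside its range is refused whole. OPENING is the finger opening in mm, from 0 to 85.4, set as the call begins (- or left out, the last holds). The fingers move at their own pace and stop on an object; FORCE is the grip in N (left out, the last holds). Time passes only in rows, so rows that do not move let the fingers close. It gives the time, the measured TCP pose, the force, the opening and the grip force at its end, in the units of the state.
- ctrl.get_obs(): the state, without advancing time (a new reading comes with each control period).
- optics.get_image(name): name is "scene" or "top" or "wrist"; returns (picture, depth): 384x512x3 uint8, red, green, blue; 384x512 float32, m along the optical axis (not along the pixel's ray), 0 where there is no reading.
- optics.camera_params(name): a dict with "mtx" (3x3 intrinsics, pixels), "extrinsics" (4x4, takes a point from camera to world coordinates); the wrist camera has in their place "tool_from_camera" (4x4, takes a point from camera to tool coordinates, whose origin is the TCP and whose axes are the flange's). Camera axes: x right, y down, z forward; pixel columns grow to the right and rows downward; lengths in m; the calibration is good to about 2 mm. The wrist camera is an equidistant fisheye: a pixel r from the principal point sees the ray r / f radians off the axis. A picture is of the moment at which its call begins: read the wrist's pose just before it. camera_params takes no time and is no camera call.
- ctrl.finish_job(): hands the job in; it is judged then, once.
The state is a dict: "t": time; "q": joint angles; "dq": joint speeds; "effort": joint torques, N m; "tool_pos": TCP position; "tool_rot": TCP orientation; "contact_force": force on the tool from outside, world axes, zero at the start; "wrist_torque": the same for the moment, N m; "opening": finger opening in m; "grip_force": force on a finger pad.
Only numpy, scipy, OpenCV 4.12 (cv2) and the standard library are available. Lean on these libraries where they do the work, as an engineer would, in place of code of your own. Each camera call takes 0.05 s, during which the arm holds its last target. There are 200 camera calls.

### The job

Assemble the oil pump: take the rotor shaft out of the wooden block and stand it, short end down, in the bore of the fixed pump housing, and let go of it. Then fit the loose cover over the shaft and onto the housing's two dowels, press it down against the spring under the rotor until the joint is fully closed, and finish with the gripper still on the cover, holding the pump pressed shut so that the bolts could be put in. Leave the two studs in the block and everything else on the bench where it is.

Things in the scene. Friction and masses are not known exactly. Their poses are not given: they have to be found in the camera images.
- pump_housing: Lower half of an oil pump: plain aluminium casting, flange 117 x 84 mm, open upward, fixed on a dark steel plate 136 x 104 x 11 mm. Cannot move. Origin: on the bore axis at bench height; z up, +x towards the long nose of the flange. In its top face (62 mm up) a round pocket 42 mm wide, 22 mm deep; in the pocket's floor a bore 13.5 mm wide, 29 mm deep. Bolt holes stay empty.
- joint_face (a point): Point on the bore axis level with the housing's flat top face (joint face), 62 mm above the housing's origin, same axes. When the pump is closed, the cover's origin lies here and its axes agree.
- dowel_near (a point): Tip of one of the housing's two steel dowels, at x = -38, y = -26 mm of the housing. Both dowels are 8 mm thick and stand 12 mm out of the joint face; their last 4 mm taper to 4 mm.
- dowel_far (a point): Tip of the other dowel, on the long nose, at x = +58, y = +10 mm of the housing.
- pressure_plate (a joint): Spring-loaded steel ring (18 mm hole) in the housing's pocket; m pushed down. 0 at rest, its top 11 mm below the joint face; stop at 0.006. Needs 7 N to start, plus 0.9 N per mm. The rotor stands on it, 5 mm proud of the joint face until the cover pushes it down; with the pump closed it reads 0.005 (11.5 N).
- rotor_shaft: Loose steel shaft with slotted rotor, 102 mm, 0.15 kg, upright in one hole of the wooden block. Origin: centre of lower end (18 mm above bench at start); z up along it. 0-32 mm: 12 mm thick, end tapered to 8; 32-48: rotor, 36 mm wide; 48-102: 12 mm thick, the end to grip. Seated in the housing its origin is 43 mm below the joint face and its tip 59 mm above (5 mm less when closed).
- pump_cover: Loose upper half, plain aluminium, 0.32 kg, lying joint face down. Flange 117 x 84 x 14 mm, outline like the housing's; bearing boss to 40 mm height with two flats 34 mm apart facing +y and -y: grip these. Origin: on the bore axis, underside; z up, +x to the long nose. Through holes: 16 mm in the middle, 9.5 mm for dowels at (-38, -26) and (58, 10) mm. Fits one way round only.
- shaft_block: Fixed block of light wood, 172 x 56 x 50 mm, with three holes 14.5 mm wide and 40 mm deep at x = -60, 0 and +60 mm along its length, holding the rotor shaft and the two studs. Origin: centre of its underside, x along its length.
- stud_0: Dark threaded stud, 12 mm thick, 100 mm long, without any collar or rotor, upright in a hole of the wooden block, standing 60 mm out of it. To be left. Origin: centre of its lower end, z along it.
- stud_1: Second stud, like stud_0. To be left.
- head_bolt_0: Short collar bolt standing on its head, 22 x 22 x 40 mm. To be left. Origin: centre of its underside.
- head_bolt_1: Second collar bolt, like the first. To be left.
- tappet: Bucket tappet, plain steel cylinder, 33 mm wide, 26 mm high. To be left. Origin: centre of its underside.
- marker: Marker pen lying, 14 x 132 x 14 mm. To be left. Origin: centre of its underside.
- feeler_gauge: Folded feeler gauge lying, 19 x 104 x 10 mm. To be left. Origin: centre of its underside.
Things that resemble listed ones, but are neither listed nor needed, are in the scene too. Of the things that look like the rotor_shaft, the smaller one is meant.

How it is judged:
On the way:
1. the rotor shaft stands upright in the housing on the pressure plate, let go, with the cover still off (horizontal distance between rotor_shaft and joint_face below 0.003 m and z of rotor_shaft in the frame of joint_face below -0.04 m and angle between rotor_shaft's own z axis and vertical below 0.08 rad and contact force between the fingers and rotor_shaft below 0.2 N and horizontal distance between pump_cover and joint_face above 0.03 m), for 0.2 s.
At the end, for the whole second after the job is handed in: For the last second the cover sits on both dowels, joint closed within 2 mm, axis within 2.5 mm and yaw within 0.05 rad of the housing's, pressed on the housing with over 2 N by the gripper still on it (over 4 N), with the rotor shaft inside and the pressure plate pushed down over 3 mm (z of pump_cover in the frame of joint_face between -0.003 and 0.002 m and horizontal distance between pump_cover and joint_face below 0.0025 m and angle between the z axis of pump_cover and the z axis of joint_face, either way round below 0.03 rad and angle between the x axis of pump_cover and the x axis of joint_face, either way round below 0.05 rad and z of rotor_shaft in the frame of joint_face below -0.045 m and horizontal distance between rotor_shaft and joint_face below 0.003 m and value of joint pressure_plate above 0.003 m and contact force between pump_cover and pump_housing above 2 N and contact force between the fingers and pump_cover above 4 N and linear speed of pump_cover below 0.01 m/s); the arm keeps its last pose, push and grip.
It fails at once if a stud, bolt, marker, feeler gauge or the tappet on the bench is shifted by more than 25 mm (distance of any of stud_0, stud_1, head_bolt_0, head_bolt_1, tappet, marker, feeler_gauge from where it was at the start of the episode above 0.025 m).
It also fails if it takes over 53 s, if anything falls off the work surface, if the arm or the gripper's body presses on something with over 40 N, if the wrist force passes 120 N, or if a joint passes its speed limit or range.

## Working session

There is one attempt and no reset: what is moved stays moved. The work goes in short steps, Python scripts to look and compute and a shell command to move; the robot and the scene stay as the last step left them, time stands still between calls to the robot, and variables do not carry over. Pictures are saved under pics/ and viewed, at most 10 in all, crops included, and the job is handed in when it is done.

```bash
ls; mkdir -p pics; python3 - <<'E'
from station import ctrl, optics
import cv2, numpy as np, pickle
s=ctrl.get_obs(); print(s['t'],s['tool_pos'],s['tool_rot'],s['opening'],ctrl.grasp_offset)
d={}
for n in ('scene','top'):
    im,dp=optics.get_image(n); p=optics.camera_params(n); d[n]=(im,dp,p)
    cv2.imwrite(f'pics/{n}0.png',im[:,:,::-1]); print(n,np.round(p['mtx'],1).tolist(),np.round(p['extrinsics'],3).tolist())
pickle.dump(d,open('d0.pkl','wb'))
a=np.vstack([d['top'][0]]); cv2.imwrite('pics/top_big.png',cv2.resize(a,(800,600),interpolation=cv2.INTER_CUBIC)[:,:,::-1])
cv2.imwrite('pics/scene_big.png',cv2.resize(d['scene'][0],(800,600),interpolation=cv2.INTER_CUBIC)[:,:,::-1])
E
```

```text
pics
0.0 [ 0.2477032  -0.5731581   0.23005803] [-3.07453210e+00 -6.35770703e-01  2.78755310e-04] 0.0855165584006503 0.0187
scene [[368.9, 0.0, 258.6], [0.0, 368.9, 194.5], [0.0, 0.0, 1.0]] [[-0.692, -0.523, 0.498, 0.077], [-0.722, 0.511, -0.466, 0.452], [-0.011, -0.682, -0.731, 0.701], [0.0, 0.0, 0.0, 1.0]]
top [[479.2, 0.0, 257.3], [0.0, 479.2, 189.9], [0.0, 0.0, 1.0]] [[0.019, -0.997, 0.07, 0.423], [-1.0, -0.02, -0.005, 0.055], [0.007, -0.07, -0.998, 0.979], [0.0, 0.0, 0.0, 1.0]]
```

View pics/top_big.png

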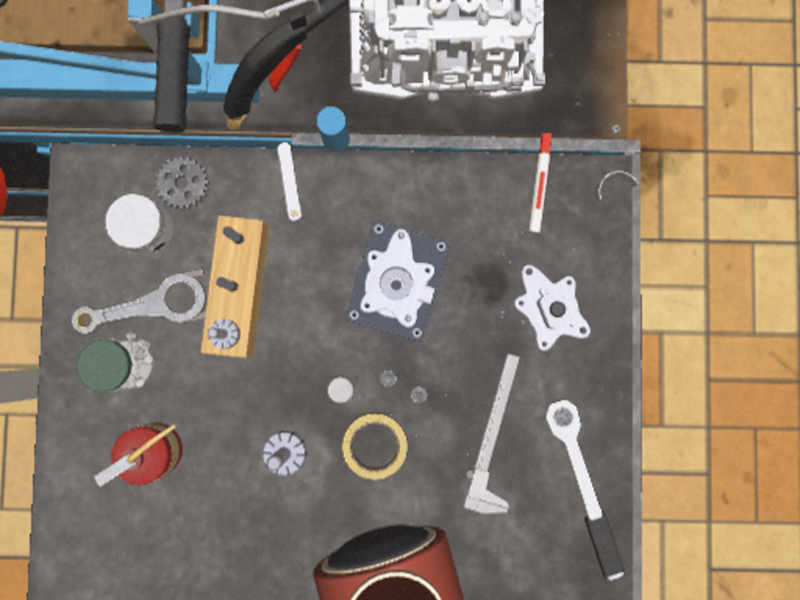

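View pics/scene_big.png

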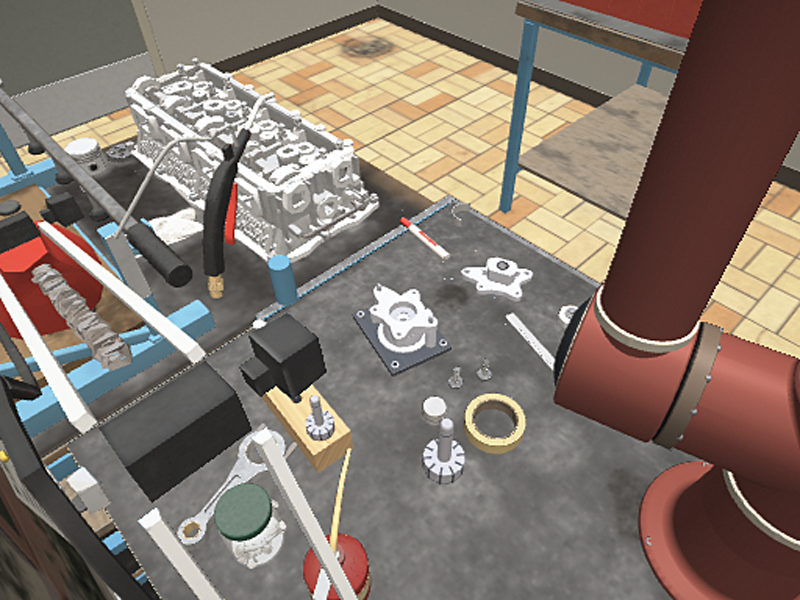

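The top view (800x600) shows two slotted rotors on shafts. One is in the wooden block at about (222,333), and a visibly larger one stands on the bench at about (285,453). The task's rotor is the one in the block, because it is smaller and stands in the block. The housing is at about (397,284), the cover at about (556,309), the studs at about (233,236) and (227,284), and the marker at about (540,183). I'll confirm this in an enlarged crop.

```bash
cat > h.py <<'E'
import numpy as np, cv2, pickle
from scipy.spatial.transform import Rotation as R
def ray_to_plane(p,u,v,z):
    K=p['mtx'];T=p['extrinsics']; d=T[:3,:3]@np.array([(u-K[0,2])/K[0,0],(v-K[1,2])/K[1,1],1]); o=T[:3,3]
    return o+d*(z-o[2])/d[2]
def cloud(dp,p):
    K=p['mtx'];T=p['extrinsics'];v,u=np.mgrid[:dp.shape[0],:dp.shape[1]]
    P=np.stack([(u-K[0,2])/K[0,0]*dp,(v-K[1,2])/K[1,1]*dp,dp],-1); return P@T[:3,:3].T+T[:3,3]
E
python3 - <<'E'
from h import *
d=pickle.load(open('d0.pkl','rb'))
im,dp,p=d['top']; W=cloud(dp,p)
def crop(im,c,r,w,h,s): return cv2.resize(im[r:r+h,c:c+w],(w*s,h*s),interpolation=cv2.INTER_CUBIC)
A=crop(im,222,138,66,80,6);B=crop(im,320,160,66,80,6)  #housing, cover
C=crop(im,125,130,66,20*5,6)[:600]
o=np.zeros((600,800,3),np.uint8); o[:480,:396]=A; o[:480,400:796]=B
sc=d['scene'][0]; 
o[480:600,:]=0
cv2.imwrite('pics/c1.png',o[:,:,::-1])
o=np.zeros((600,800,3),np.uint8)
t=crop(im,125,130,80,100,5); o[:500,:400]=t
t=crop(im,160,265,50,50,5); o[:250,400:650]=t
t=crop(sc,185,235,120,80,3); o[260:500,400:760]=t
cv2.imwrite('pics/c2.png',o[:,:,::-1])
# depth-based
for n,(c0,r0,c1,r1,z) in dict(block=(125,130,175,232,.045),house=(222,138,290,220,.055),cover=(325,165,380,228,.03),big=(160,270,205,310,.03)).items():
    P=W[r0:r1,c0:c1].reshape(-1,3);P=P[P[:,2]>z-.02]; print(n,np.round(np.percentile(P[:,2],[5,25,50,75,95,100]),3))
    t=P[P[:,2]>P[:,2].max()-.012]; print(' highest',np.round(t.mean(0),4),len(t))
sd=d['scene'][1]; Ws=cloud(sd,d['scene'][2])
for u,v in((285,340),(265,380),(325,360),(170,430)): print(u,v,np.round(Ws[int(v*.64),int(u*.64)],3))
E
```

```text
block [0.04  0.05  0.051 0.053 0.105 0.979]
 highest [0.423  0.0547 0.9792] 28
house [0.041 0.057 0.062 0.063 0.066 0.979]
 highest [0.423  0.0547 0.9792] 20
cover [0.012 0.014 0.016 0.036 0.042 0.979]
 highest [0.423  0.0547 0.9792] 17
big [0.059 0.067 0.069 0.074 0.144 0.979]
 highest [0.423  0.0547 0.9792] 13
285 340 [0.189 0.4   0.559]
265 380 [0.186 0.411 0.551]
325 360 [0.552 0.174 0.005]
170 430 [0.184 0.442 0.561]
```

View pics/c1.png

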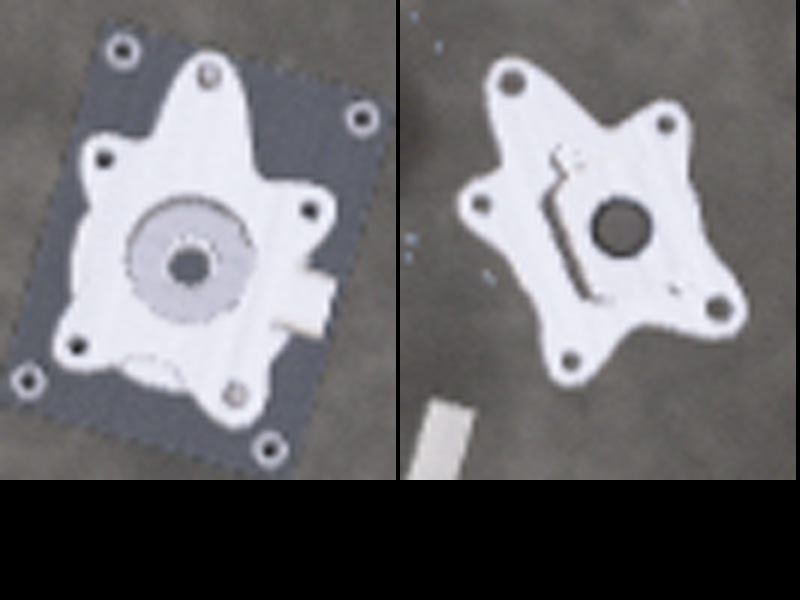

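View pics/c2.png

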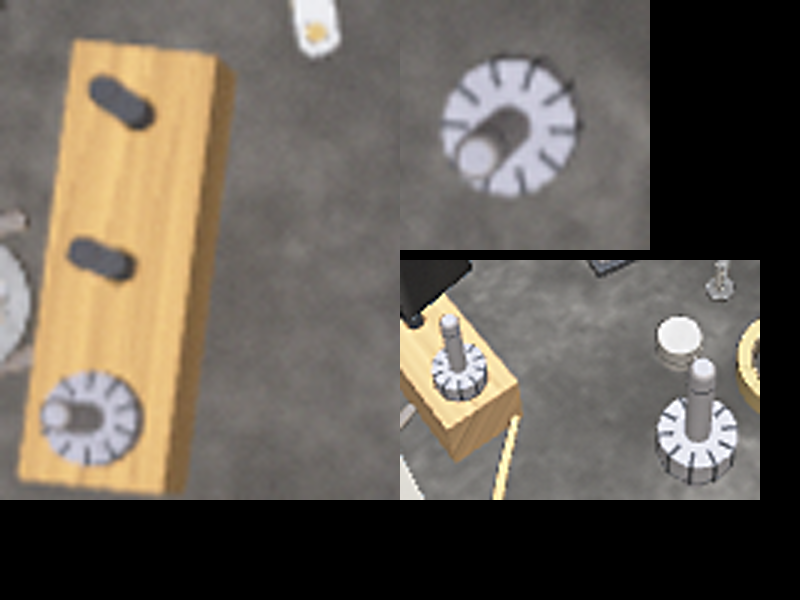

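The crops confirm it: the rotor in the block (c2 tile, tip at (57,414)) is the smaller one, and the bench one has the larger rotor and shaft. The dowels are at c1 (209,76) and (235,395). The cover's dowel holes are at (512,82) and (719,307), with its bore at (621,228).

```bash
python3 - <<'E'
from h import *
d=pickle.load(open('d0.pkl','rb'))
im,dp,p=d['top']
def px(a,b,c,r,s,z): return ray_to_plane(p,(a+.5)/s-.5+c,(b+.5)/s-.5+r,z)
def frame(pts,mod):  # 2D rigid fit
    pts=np.array(pts)[:,:2];mod=np.array(mod)/1000
    a=pts-pts.mean(0);b=mod-mod.mean(0)
    th=np.arctan2((b[:,0]*a[:,1]-b[:,1]*a[:,0]).sum(),(a*b).sum()); c,s=np.cos(th),np.sin(th)
    t=pts.mean(0)-np.array([[c,-s],[s,c]])@mod.mean(0); res=(b@np.array([[c,s],[-s,c]])-a)*1000
    return np.round(t,4),round(th,4),np.round(res,1).tolist()
print('housing',frame([px(209,76,222,138,6,.074),px(235,395,222,138,6,.074),px(190.5,260,222,138,6,.062)],[(58,10),(-38,-26),(0,0)]))
print('cover',frame([px(112,82,320,160,6,.014),px(319,307,320,160,6,.014),px(221,228,320,160,6,.040)],[(58,10),(-38,-26),(0,0)]))
print('shaft tip',px(57,414,125,130,5,.12).round(4),'rotor',px(92,418,125,130,5,.066).round(4))
for n,z,q in(('stud0',.11,(105,88)),('stud1',.11,(82,250))): print(n,px(*q,125,130,5,z).round(4))
for n,q in dict(bl0=(77,40),bl1=(217,54),bl2=(165,493),bl3=(20,481)).items(): print(n,px(*q,125,130,5,.05).round(4))
print('big',px(77,158,160,265,5,.146).round(3))
Ws=cloud(d['scene'][1],d['scene'][2]).reshape(-1,3)
m=(Ws[:,2]>.15)&(Ws[:,0]>-.1)&(Ws[:,0]<.9)&(Ws[:,1]>-.2)&(Ws[:,1]<.6)
q=Ws[m]; H,_=np.histogramdd(q,bins=[np.arange(-.1,.91,.1),np.arange(-.2,.61,.1),np.arange(.15,.8,.1)])
for i in np.argwhere(H>30): print((np.array([-.1,-.2,.15])+i*.1).round(2),int(H[tuple(i)]),end=';')
E
```

```text
housing (array([0.5039, 0.0581]), np.float64(-0.2589), [[0.6, -0.1], [-0.3, -0.2], [-0.3, 0.3]])
cover (array([ 0.4777, -0.1454]), np.float64(0.3965), [[-0.2, 0.0], [-0.2, -0.0], [0.4, -0.0]])
shaft tip [0.4384 0.2662 0.12  ] rotor [0.4381 0.2662 0.066 ]
stud0 [0.5578 0.2556 0.11  ]
stud1 [0.4983 0.2618 0.11  ]
bl0 [0.5859 0.2811 0.05  ]
bl1 [0.5814 0.2262 0.05  ]
bl2 [0.41   0.2407 0.05  ]
bl3 [0.4135 0.2968 0.05  ]
big [0.296 0.188 0.146]
[-0.1   0.    0.15] 398;[ 0.   -0.1   0.25] 81;[0.   0.   0.15] 2191;[0.   0.   0.25] 3677;[0.   0.4  0.65] 994;[0.1  0.   0.15] 243;[0.1  0.   0.25] 4481;[0.1  0.   0.35] 4069;[0.1  0.   0.45] 6314;[0.1  0.   0.55] 1917;[0.1  0.1  0.15] 855;[0.1  0.1  0.25] 1322;[0.1  0.3  0.45] 136;[0.1  0.3  0.55] 587;[0.1  0.4  0.35] 62;[0.1  0.4  0.45] 3569;[0.1  0.4  0.55] 7670;[0.2  0.   0.25] 753;[0.2  0.   0.35] 874;[0.2  0.   0.45] 1563;[0.2  0.   0.55] 544;[0.2  0.1  0.15] 170;[0.2  0.1  0.25] 451;[0.2  0.4  0.45] 2659;[0.2  0.4  0.55] 200;[0.2  0.5  0.35] 161;[0.3  0.3  0.15] 60;[0.3  0.4  0.45] 1596;[0.3  0.5  0.15] 478;[0.3  0.5  0.25] 1487;[0.3  0.5  0.35] 293;[0.4  0.3  0.35] 88;[0.4  0.3  0.45] 65;[0.4  0.4  0.35] 911;[0.4  0.4  0.45] 396;[0.4  0.5  0.15] 491;[0.4  0.5  0.25] 519;[0.5  0.3  0.35] 130;[0.5  0.4  0.25] 382;[0.5  0.4  0.35] 1269;[0.6  0.2  0.15] 589;[0.6  0.3  0.15] 251;[ 0.7  -0.1   0.15] 211;[0.7  0.   0.15] 250;[0.7  0.   0.25] 94;[0.7  0.1  0.15] 370;[0.7  0.1  0.25] 516;[0.7  0.2  0.15] 408;[0.7  0.2  0.25] 209;[0.7  0.3  0.15] 782;[ 0.8  -0.1   0.15] 134;[0.8  0.   0.15] 349;[0.8  0.2  0.15] 93;[0.8  0.3  0.15] 176;
```

```bash
python3 -m handwheel '[{"tx":31.7,"ty":-25.1},{"tx":31.7,"ty":-25.1},{"tx":31.7,"ty":-25.1},{"tx":31.7,"ty":-25.1},{"tx":31.7,"ty":-25.1},{"tx":31.7,"ty":-25.1},{"tx":31.7,"ty":-25.1},{"tx":31.7,"ty":-25.1},{"tx":31.7,"ty":-25.1},{"tx":31.7,"ty":-25.1},{"tx":31.7,"ty":-25.1},{"tx":31.7,"ty":-25.1}]' 45
```

```text
$[0]: bad value
```

```bash
python3 - <<'E'
from h import *
from station import ctrl, optics
d=pickle.load(open('d0.pkl','rb'))
for n in('scene','top'):
    P=cloud(d[n][1],d[n][2]).reshape(-1,3)
    for x in np.arange(.2,.7,.05):
        q=P[(abs(P[:,0]-x)<.025)&(P[:,2]>.15)&(P[:,2]<.65)&(P[:,1]>.15)]
        if len(q): 
            i=np.argsort(q[:,1])[[0,min(20,len(q)-1)]]; print(n,x.round(2),q[i].round(3).tolist())
s=ctrl.get_obs(); im,dp=optics.get_image('wrist'); p=optics.camera_params('wrist')
pickle.dump((s,im,dp,p),open('w1.pkl','wb')); print({k:np.round(v,3).tolist() if hasattr(v,'__len__') else v for k,v in p.items()}); print(s['tool_pos'],s['tool_rot'],s['t'])
cv2.imwrite('pics/w1.png',cv2.resize(im,(800,600),interpolation=cv2.INTER_CUBIC)[:,:,::-1])
E
```

```text
scene 0.2 [[0.198, 0.391, 0.557], [0.18, 0.392, 0.545]]
scene 0.25 [[0.255, 0.417, 0.531], [0.257, 0.417, 0.531]]
scene 0.3 [[0.324, 0.307, 0.159], [0.322, 0.315, 0.157]]
scene 0.35 [[0.335, 0.29, 0.163], [0.328, 0.301, 0.159]]
scene 0.4 [[0.418, 0.416, 0.474], [0.386, 0.417, 0.484]]
scene 0.45 [[0.468, 0.416, 0.455], [0.465, 0.418, 0.457]]
scene 0.5 [[0.487, 0.392, 0.45], [0.484, 0.393, 0.445]]
scene 0.55 [[0.562, 0.387, 0.356], [0.549, 0.389, 0.357]]
scene 0.6 [[0.576, 0.394, 0.37], [0.575, 0.4, 0.381]]
scene 0.65 [[0.654, 0.283, 0.198], [0.658, 0.288, 0.209]]
top 0.3 [[0.324, 0.308, 0.158], [0.317, 0.321, 0.154]]
top 0.35 [[0.337, 0.292, 0.168], [0.333, 0.303, 0.16]]
top 0.55 [[0.563, 0.388, 0.358], [0.558, 0.389, 0.353]]
top 0.65 [[0.655, 0.284, 0.201], [0.671, 0.286, 0.203]]
{'mtx': [[297.319, 0.0, 253.381], [0.0, 297.319, 194.202], [0.0, 0.0, 1.0]], 'tool_from_camera': [[-0.001, -0.961, -0.276, 0.07], [1.0, -0.001, 0.001, 0.001], [-0.001, -0.276, 0.961, -0.141], [0.0, 0.0, 0.0, 1.0]]}
[ 0.24771359 -0.57320281  0.23018635] [-3.07470022e+00 -6.35783831e-01  2.28371298e-04] 0.1
```

View pics/w1.png

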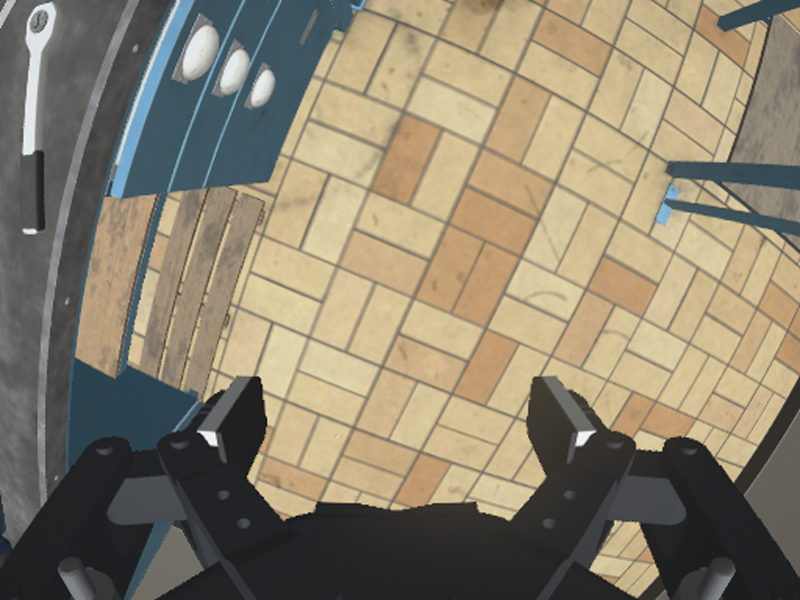

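The move was refused and the arm is still at its start, looking at the floor. I'll try again with all four keys in each row.

```bash
python3 -m handwheel '[{"tx":31.7,"ty":-25.1,"tz":0,"roll":0},{"tx":31.7,"ty":-25.1,"tz":0,"roll":0},{"tx":31.7,"ty":-25.1,"tz":0,"roll":0},{"tx":31.7,"ty":-25.1,"tz":0,"roll":0},{"tx":31.7,"ty":-25.1,"tz":0,"roll":0},{"tx":31.7,"ty":-25.1,"tz":0,"roll":0},{"tx":31.7,"ty":-25.1,"tz":0,"roll":0},{"tx":31.7,"ty":-25.1,"tz":0,"roll":0},{"tx":31.7,"ty":-25.1,"tz":0,"roll":0},{"tx":31.7,"ty":-25.1,"tz":0,"roll":0},{"tx":31.7,"ty":-25.1,"tz":0,"roll":0},{"tx":31.7,"ty":-25.1,"tz":0,"roll":0}]' 45
```

```text
t: 1.15
tool_pos: [0.478, -0.1444, 0.2312]
tool_rot: [3.076, 0.636, 0.0]
contact_force: [1.7, -0.8, 0.2]
opening: 0.045
grip_force: 0.0
```

```bash
cat > snap.py <<'E'
import sys
from h import *
from station import ctrl, optics
s=ctrl.get_obs(); im,dp=optics.get_image('wrist'); pickle.dump((s,im,dp,optics.camera_params('wrist')),open(sys.argv[1],'wb'))
E
python3 snap.py wc.pkl; python3 -m handwheel '[{"tx":17.4,"ty":-29.2,"tz":0,"roll":0},{"tx":17.4,"ty":-29.2,"tz":0,"roll":0},{"tx":17.4,"ty":-29.2,"tz":0,"roll":0},{"tx":17.4,"ty":-29.2,"tz":0,"roll":0},{"tx":17.4,"ty":-29.2,"tz":0,"roll":0},{"tx":17.4,"ty":-29.2,"tz":0,"roll":0},{"tx":0,"ty":0,"tz":0,"roll":0}]'; python3 snap.py wh.pkl
cat >> h.py <<'E'
def w_pose(s): 
    T=np.eye(4);T[:3,:3]=R.from_rotvec(s['tool_rot']).as_matrix();T[:3,3]=s['tool_pos'];return T
def w_proj(s,p,X):
    T=np.linalg.inv(w_pose(s)@p['tool_from_camera']);c=T[:3,:3]@np.asarray(X)+T[:3,3]
    r=np.hypot(c[0],c[1]);th=np.arctan2(r,c[2]);K=p['mtx'];return np.array([K[0,2]+K[0,0]*th*c[0]/r,K[1,2]+K[1,1]*th*c[1]/r])
def w_ray(s,p,u,v,z):
    K=p['mtx'];a=(u-K[0,2])/K[0,0];b=(v-K[1,2])/K[1,1];th=np.hypot(a,b);d=np.array([np.sin(th)*a/th,np.sin(th)*b/th,np.cos(th)])
    T=w_pose(s)@p['tool_from_camera'];d=T[:3,:3]@d;o=T[:3,3];return o+d*(z-o[2])/d[2]
E
python3 - <<'E'
from h import *
o=np.zeros((600,800,3),np.uint8)
for k,(n,c,ph) in enumerate((('wc.pkl',(.4777,-.1454),.3965),('wh.pkl',(.5039,.0581),-.2589))):
    s,im,dp,p=pickle.load(open(n,'rb'))
    z=.014 if k==0 else .074
    cc=w_proj(s,p,(*c,.04)).round().astype(int); c0,r0=cc-[50,75]; r0=min(r0,384-150)
    t=cv2.resize(im[r0:r0+150,c0:c0+100],(400,600),interpolation=cv2.INTER_CUBIC); o[:,400*k:400*k+400]=t
    print(n,c0,r0,s['tool_pos'])
    Rm=np.array([[np.cos(ph),-np.sin(ph)],[np.sin(ph),np.cos(ph)]])
    for m,zz in (((58,10),z),((-38,-26),z),((0,0),.04 if k==0 else .062)):
        q=w_proj(s,p,(*(np.array(c)+Rm@np.array(m)/1000),zz)); print(m,((q-[c0,r0]+.5)*4-.5+[400*k,0]).round(1))
cv2.imwrite('pics/w2.png',o[:,:,::-1])
E
```

```text
t: 1.78
tool_pos: [0.5038, 0.0603, 0.231]
tool_rot: [-3.072, -0.645, -0.0]
contact_force: [0.2, -0.5, -0.5]
opening: 0.0449
grip_force: 0.0
wc.pkl 203 99 [ 0.47798605 -0.14437681  0.23119594]
(58, 10) [171.4  92.7]
(-38, -26) [283.9 401.8]
(0, 0) [202.9 300.1]
wh.pkl 205 99 [0.50379329 0.06029787 0.23104014]
(58, 10) [714.5 128.6]
(-38, -26) [588.8 494.8]
(0, 0) [601.2 318.1]
```

View pics/w2.png

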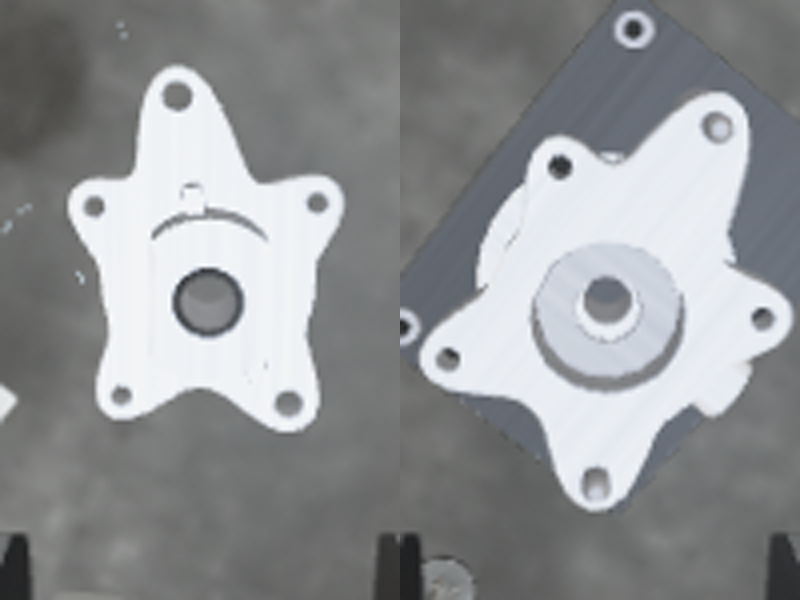

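The wrist crops show the cover's bore at (208,302), its dowel holes at (177,95) and (288,403), and the housing pocket at (608,317). All sit about 1.5 mm from the top-camera prediction along tool y. The finger mid-line is off by the same amount, so this is a wrist-calibration bias and the top measurements hold.

```bash
python3 -m handwheel '[{"tx":0,"ty":0,"tz":0,"roll":0.1},{"tx":0,"ty":0,"tz":0,"roll":0.1},{"tx":0,"ty":0,"tz":0,"roll":0.1},{"tx":0,"ty":0,"tz":0,"roll":0.1},{"tx":0,"ty":0,"tz":0,"roll":0.1},{"tx":-13.9,"ty":-33.2,"tz":0,"roll":0},{"tx":-13.9,"ty":-33.2,"tz":0,"roll":0},{"tx":-13.9,"ty":-33.2,"tz":0,"roll":0},{"tx":-13.9,"ty":-33.2,"tz":0,"roll":0},{"tx":-13.9,"ty":-33.2,"tz":0,"roll":0},{"tx":-13.9,"ty":-33.2,"tz":0,"roll":0},{"tx":0,"ty":0,"tz":0,"roll":0}]'; python3 snap.py ws.pkl; python3 - <<'E'
from h import *
s,im,dp,p=pickle.load(open('ws.pkl','rb')); print(s['tool_pos'],s['tool_rot'])
c=w_proj(s,p,(.4384,.2662,.12)).round().astype(int);c0,r0=c-[60,60]
print(c0,r0,'tip pred',(w_proj(s,p,(.4384,.2662,.12))-[c0,r0]+.5)*5-.5,'rotor',(w_proj(s,p,(.4381,.2662,.066))-[c0,r0]+.5)*5-.5)
cv2.imwrite('pics/w3.png',cv2.resize(im[r0:r0+120,c0:c0+120],(600,600),interpolation=cv2.INTER_CUBIC)[:,:,::-1])
E
```

```text
t: 2.83
tool_pos: [0.4376, 0.2651, 0.2311]
tool_rot: [-3.137, 0.137, 0.002]
contact_force: [-0.3, -0.9, 0.7]
opening: 0.045
grip_force: 0.0
[0.43763342 0.26513711 0.23112224] [-3.13682245e+00  1.37436403e-01  1.79813633e-03]
192 131 tip pred [300.63897454 303.77020545] rotor [302.33443403 236.90123172]
```

View pics/w3.png

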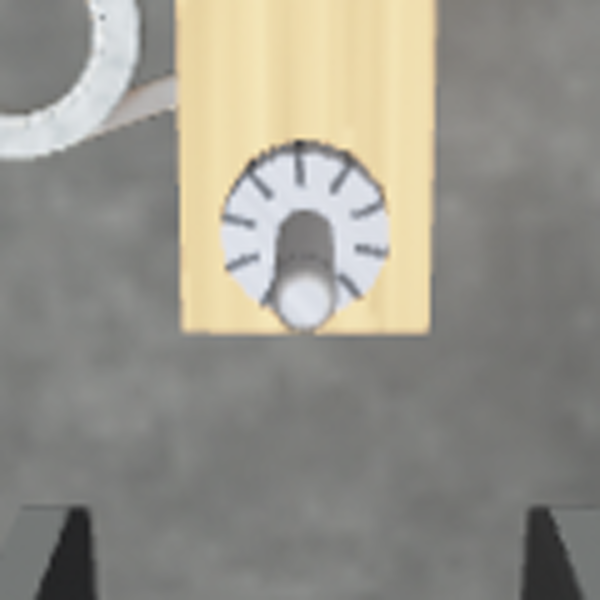

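The shaft tip is at (305,300) and the rotor centre at (305,231). That fits the prediction within about 1 mm, so I'll put the shaft at about (0.4389, 0.2666). Now I'll lower and grip.

```bash
python3 -m handwheel '[{"tx":1.2,"ty":-1.6,"tz":30,"roll":0},{"tx":0,"ty":0,"tz":35,"roll":0},{"tx":0,"ty":0,"tz":35,"roll":0},{"tx":0,"ty":0,"tz":35,"roll":0},{"tx":0,"ty":0,"tz":20,"roll":0},{"tx":0,"ty":0,"tz":0,"roll":0},{"tx":0,"ty":0,"tz":0,"roll":0}]' && python3 -m handwheel '[{"tx":0,"ty":0,"tz":0,"roll":0},{"tx":0,"ty":0,"tz":0,"roll":0},{"tx":0,"ty":0,"tz":0,"roll":0},{"tx":0,"ty":0,"tz":0,"roll":0},{"tx":0,"ty":0,"tz":0,"roll":0},{"tx":0,"ty":0,"tz":0,"roll":0}]' 5 60
```

```text
t: 3.47
tool_pos: [0.4404, 0.2615, 0.0752]
tool_rot: [3.136, -0.148, -0.004]
contact_force: [0.2, -0.0, 0.2]
opening: 0.045
grip_force: 0.0
t: 3.97
tool_pos: [0.4424, 0.2642, 0.0786]
tool_rot: [-3.136, 0.144, -0.007]
contact_force: [1.3, 0.6, 5.9]
opening: 0.0102
grip_force: 59.1
```

```bash
for i in 1 2 3; do python3 -m handwheel '[{"tx":0,"ty":0,"tz":0,"roll":0}]' | tr '\n' ' '; echo; done; python3 snap.py ws2.pkl; python3 - <<'E'
from h import *
from station import ctrl
s,im,dp,p=pickle.load(open('ws2.pkl','rb')); print({k:np.round(v,4) for k,v in s.items()})
o=np.zeros((600,800,3),np.uint8);o[:,:]=cv2.resize(im,(800,600),interpolation=cv2.INTER_CUBIC);cv2.imwrite('pics/w4.png',o[:,:,::-1])
E
```

```text
t: 4.05 tool_pos: [0.4424, 0.2642, 0.0786] tool_rot: [-3.136, 0.144, -0.007] contact_force: [1.8, 1.8, 5.9] opening: 0.0102 grip_force: 59.1 
t: 4.13 tool_pos: [0.4424, 0.2642, 0.0786] tool_rot: [-3.136, 0.144, -0.007] contact_force: [1.3, 1.7, 6.3] opening: 0.0104 grip_force: 59.1 
t: 4.22 tool_pos: [0.4424, 0.2642, 0.0786] tool_rot: [-3.136, 0.144, -0.007] contact_force: [1.0, 1.0, 6.8] opening: 0.0104 grip_force: 59.1 
{'t': np.float64(4.2167), 'q': array([ 3.9400e-01, -6.5500e-02,  1.9981e+00, -1.0000e-04,  1.2043e+00,
        2.0567e+00]), 'dq': array([ 0.0004,  0.002 , -0.0001, -0.0004, -0.0007,  0.0001]), 'effort': array([-2.3080e-01, -2.6970e+01, -2.8967e+01, -1.5820e-01,  3.9500e-01,
       -4.4000e-03]), 'tool_pos': array([0.4424, 0.2642, 0.0786]), 'tool_rot': array([-3.1364,  0.1442, -0.0066]), 'contact_force': array([0.9702, 1.0354, 6.805 ]), 'wrist_torque': array([ 0.1909, -0.1914, -0.0141]), 'grip_force': np.float64(59.1106), 'opening': np.float64(0.0104)}
```

View pics/w4.png

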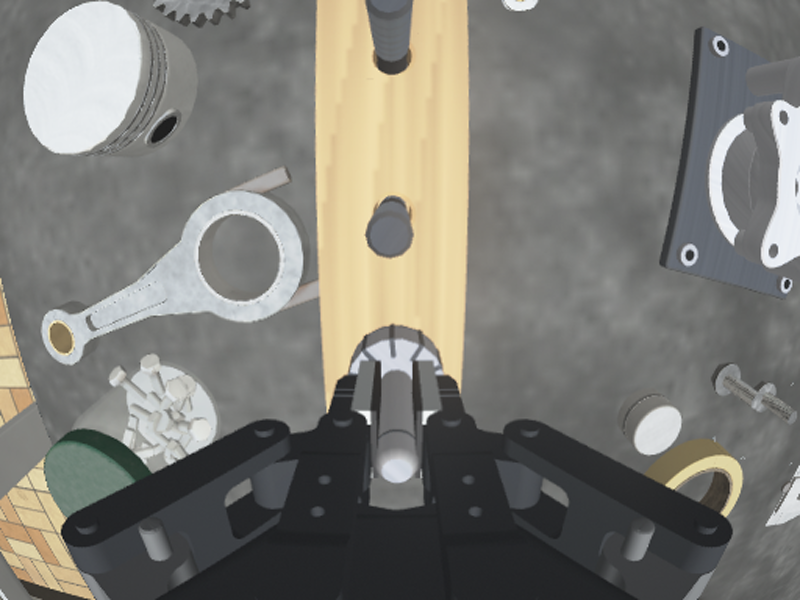

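The shaft is gripped between the pads at (397,400–470). The measured pose differs from the commanded one by a few mm, so I'll lift and watch how it settles in free air.

```bash
python3 -m handwheel '[{"tx":0,"ty":0,"tz":-15,"roll":0},{"tx":0,"ty":0,"tz":-20,"roll":0},{"tx":0,"ty":0,"tz":-20,"roll":0},{"tx":0,"ty":0,"tz":-20,"roll":0},{"tx":0,"ty":0,"tz":-10,"roll":0}]'|tr '\n' ' '; for i in 1 2 3 4; do python3 -m handwheel '[{"tx":0,"ty":0,"tz":0,"roll":0},{"tx":0,"ty":0,"tz":0,"roll":0}]' | tr '\n' ' '; echo; done
```

```text
t: 4.68 tool_pos: [0.441, 0.2636, 0.1633] tool_rot: [-3.138, 0.144, -0.003] contact_force: [0.8, -0.3, -1.5] opening: 0.0104 grip_force: 59.2 t: 4.85 tool_pos: [0.4403, 0.2633, 0.1609] tool_rot: [3.138, -0.144, -0.0] contact_force: [-0.6, 0.5, -2.6] opening: 0.0105 grip_force: 59.2 
t: 5.02 tool_pos: [0.4395, 0.2629, 0.1593] tool_rot: [3.137, -0.145, -0.005] contact_force: [-0.1, 0.7, -1.2] opening: 0.0104 grip_force: 59.2 
t: 5.18 tool_pos: [0.4401, 0.2631, 0.1601] tool_rot: [3.137, -0.145, -0.003] contact_force: [0.4, 0.5, -1.8] opening: 0.0107 grip_force: 59.2 
t: 5.35 tool_pos: [0.4405, 0.2633, 0.161] tool_rot: [3.138, -0.145, -0.001] contact_force: [0.2, 0.3, -1.4] opening: 0.0106 grip_force: 59.2
```

```bash
python3 -m handwheel '[{"tx":6,"ty":14,"tz":0,"roll":0},{"tx":11.8,"ty":28.4,"tz":0,"roll":0},{"tx":11.8,"ty":28.4,"tz":0,"roll":0},{"tx":11.8,"ty":28.4,"tz":0,"roll":0},{"tx":11.8,"ty":28.4,"tz":0,"roll":0},{"tx":11.8,"ty":28.4,"tz":0,"roll":0},{"tx":11.8,"ty":28.4,"tz":0,"roll":0},{"tx":5.5,"ty":14,"tz":0,"roll":0},{"tx":0,"ty":0,"tz":0,"roll":0},{"tx":0,"ty":0,"tz":0,"roll":0},{"tx":0,"ty":0,"tz":0,"roll":0},{"tx":0,"ty":0,"tz":0,"roll":0}]'|tr '\n' ' '; python3 snap.py ws3.pkl; python3 - <<'E'
from h import *
from station import ctrl,optics
from scipy.optimize import least_squares
s=ctrl.get_obs(); im,dp=optics.get_image('scene'); p=optics.camera_params('scene'); pickle.dump((s,im,dp,p),open('s3.pkl','wb'))
print(s['tool_pos'],s['tool_rot'])
W=cloud(dp,p); d=pickle.load(open('d0.pkl','rb'));W0=cloud(d['scene'][1],d['scene'][2])
tp=s['tool_pos']; P=W.reshape(-1,3); b=tp[2]-.0606
def circ(lo,hi,r):
    q=P[(P[:,2]>lo)&(P[:,2]<hi)&(np.hypot(P[:,0]-tp[0],P[:,1]-tp[1])<r+.012)]
    f=least_squares(lambda c:np.hypot(q[:,0]-c[0],q[:,1]-c[1])-r,tp[:2],loss='soft_l1',f_scale=.001); print(len(q),f.x.round(4),np.abs(f.fun).mean())
circ(b+.006,b+.028,.006); circ(b+.034,b+.046,.018)
# cloud check of top camera vs scene camera on cover boss/housing top plane centroid
T=cloud(d['top'][1],d['top'][2])
for n,c,z in(('h',(.5039,.0581),(.058,.066)),):
    for nm,C in(('scene',W0),('top',T)):
        C=C.reshape(-1,3);m=(abs(C[:,0]-c[0])<.09)&(abs(C[:,1]-c[1])<.09)&(C[:,2]>z[0])&(C[:,2]<z[1]); print(nm,m.sum(),((C[m,:2].min(0)+C[m,:2].max(0))/2).round(4),np.percentile(C[m],1,0).round(4),np.percentile(C[m],99,0).round(4))
# tip from wrist w4
s,im,dp,p=pickle.load(open('ws2.pkl','rb')); print('tip in tool', (np.linalg.inv(w_pose(s))@np.append(w_ray(s,p,254,299,.12),1)).round(4))
s,im,dp,p=pickle.load(open('ws3.pkl','rb'));cv2.imwrite('pics/w5.png',np.hstack([cv2.resize(im[180:384,150:358],(800,784))[:600]])[:,:,::-1])
E
```

```text
t: 6.35 tool_pos: [0.504, 0.0592, 0.1612] tool_rot: [-3.138, 0.143, 0.0] contact_force: [0.0, -0.1, -2.2] opening: 0.0105 grip_force: 59.2 [0.50400106 0.05927742 0.16125672] [-3.13812043e+00  1.42335110e-01  2.04055292e-04]
23 [0.4986 0.059 ] 0.0005691139363566996
61 [0.4988 0.059 ] 0.0007477335979566761
scene 654 [0.5104 0.0549] [0.452  0.0151 0.0583] [0.5626 0.0971 0.0652]
top 1183 [0.5122 0.0563] [0.4562 0.0163 0.0587] [0.5678 0.098  0.0657]
tip in tool [-2.60e-03  6.00e-04 -4.14e-02  1.00e+00]
```

```bash
python3 -m handwheel '[{"tx":2.5,"ty":0.9,"tz":0,"roll":0},{"tx":0,"ty":0,"tz":10,"roll":0},{"tx":0,"ty":0,"tz":12,"roll":0},{"tx":0,"ty":0,"tz":12,"roll":0},{"tx":0,"ty":0,"tz":12,"roll":0},{"tx":0,"ty":0,"tz":8,"roll":0},{"tx":0,"ty":0,"tz":0,"roll":0},{"tx":0,"ty":0,"tz":0,"roll":0},{"tx":0,"ty":0,"tz":0,"roll":0}]'|tr '\n' ' '; python3 -m handwheel '[{"tx":0,"ty":0,"tz":3,"roll":0},{"tx":0,"ty":0,"tz":3,"roll":0},{"tx":0,"ty":0,"tz":3,"roll":0},{"tx":0,"ty":0,"tz":0,"roll":0},{"tx":0,"ty":0,"tz":0,"roll":0},{"tx":0,"ty":0,"tz":0,"roll":0}]'|tr '\n' ' '
```

```text
t: 7.2 tool_pos: [0.5066, 0.0571, 0.1073] tool_rot: [-3.138, 0.145, 0.001] contact_force: [0.4, -0.3, -1.1] opening: 0.0102 grip_force: 59.2 t: 7.7 tool_pos: [0.5069, 0.0571, 0.0985] tool_rot: [3.138, -0.145, 0.001] contact_force: [0.7, 0.5, -1.4] opening: 0.0104 grip_force: 59.2
```

```bash
python3 -m handwheel '[{"tx":0,"ty":0,"tz":3,"roll":0},{"tx":0,"ty":0,"tz":3,"roll":0},{"tx":0,"ty":0,"tz":3,"roll":0},{"tx":0,"ty":0,"tz":3,"roll":0},{"tx":0,"ty":0,"tz":2,"roll":0},{"tx":0,"ty":0,"tz":0,"roll":0},{"tx":0,"ty":0,"tz":0,"roll":0}]'|tr '\n' ' '; python3 -m handwheel '[{"tx":0,"ty":0,"tz":2,"roll":0},{"tx":0,"ty":0,"tz":2,"roll":0},{"tx":0,"ty":0,"tz":1,"roll":0},{"tx":0,"ty":0,"tz":0,"roll":0},{"tx":0,"ty":0,"tz":0,"roll":0},{"tx":0,"ty":0,"tz":0,"roll":0}]'|tr '\n' ' '
```

```text
t: 8.28 tool_pos: [0.5074, 0.0569, 0.0842] tool_rot: [3.138, -0.145, 0.003] contact_force: [5.2, -1.3, -3.0] opening: 0.0104 grip_force: 59.4 t: 8.78 tool_pos: [0.5075, 0.057, 0.0796] tool_rot: [3.138, -0.145, 0.003] contact_force: [5.0, -1.7, -0.0] opening: 0.0106 grip_force: 59.5
```

```bash
python3 -m handwheel '[{"tx":2,"ty":0.5,"tz":1,"roll":0},{"tx":0,"ty":0,"tz":0,"roll":0},{"tx":0,"ty":0,"tz":0,"roll":0},{"tx":0,"ty":0,"tz":0,"roll":0}]'|tr '\n' ' '; python3 -m handwheel '[{"tx":0,"ty":0,"tz":0,"roll":0},{"tx":0,"ty":0,"tz":0,"roll":0},{"tx":0,"ty":0,"tz":0,"roll":0},{"tx":0,"ty":0,"tz":0,"roll":0},{"tx":0,"ty":0,"tz":0,"roll":0},{"tx":0,"ty":0,"tz":0,"roll":0}]' 42|tr '\n' ' '
```

```text
t: 9.12 tool_pos: [0.5084, 0.0567, 0.0788] tool_rot: [-3.138, 0.145, 0.002] contact_force: [0.9, 0.3, 4.7] opening: 0.0102 grip_force: 59.8 t: 9.62 tool_pos: [0.5082, 0.0565, 0.0779] tool_rot: [-3.138, 0.145, 0.002] contact_force: [0.0, 0.5, -0.1] opening: 0.0419 grip_force: 0.0
```

```bash
python3 -m handwheel '[{"tx":0,"ty":0,"tz":-10,"roll":0},{"tx":0,"ty":0,"tz":-25,"roll":0},{"tx":0,"ty":0,"tz":-25,"roll":0},{"tx":0,"ty":0,"tz":-25,"roll":0},{"tx":0,"ty":0,"tz":-25,"roll":0},{"tx":0,"ty":0,"tz":0,"roll":-0.09},{"tx":0,"ty":0,"tz":0,"roll":-0.1},{"tx":0,"ty":0,"tz":0,"roll":-0.1},{"tx":0,"ty":0,"tz":0,"roll":-0.1},{"tx":0,"ty":0,"tz":0,"roll":-0.1},{"tx":0,"ty":0,"tz":0,"roll":0},{"tx":0,"ty":0,"tz":0,"roll":0}]' |tr '\n' ' '; python3 snap.py wr.pkl; python3 -m handwheel '[{"tx":-9,"ty":15,"tz":0,"roll":0},{"tx":-17.7,"ty":29.1,"tz":0,"roll":0},{"tx":-17.7,"ty":29.1,"tz":0,"roll":0},{"tx":-17.7,"ty":29.1,"tz":0,"roll":0},{"tx":-17.7,"ty":29.1,"tz":0,"roll":0},{"tx":-17.7,"ty":29.1,"tz":0,"roll":0},{"tx":-8.8,"ty":14,"tz":0,"roll":0},{"tx":0,"ty":0,"tz":0,"roll":0},{"tx":0,"ty":0,"tz":0,"roll":0},{"tx":0,"ty":0,"tz":0,"roll":0},{"tx":0,"ty":0,"tz":0,"roll":0}]' 60 |tr '\n' ' '; python3 - <<'E'
from h import *
from station import ctrl,optics
s=ctrl.get_obs(); im,dp=optics.get_image('top'); p=optics.camera_params('top'); pickle.dump((s,im,dp,p),open('t4.pkl','wb'))
w=pickle.load(open('wr.pkl','rb')); ws,wi,wd,wp=w
c=w_proj(ws,wp,(.5039,.0581,.08)).round().astype(int);c0,r0=c-[50,75];r0=min(r0,234);print(c0,r0)
o=np.zeros((600,800,3),np.uint8); o[:,:400]=cv2.resize(wi[r0:r0+150,c0:c0+100],(400,600),interpolation=cv2.INTER_CUBIC)
o[:480,400:796]=cv2.resize(im[138:218,222:288],(396,480),interpolation=cv2.INTER_CUBIC)
cv2.imwrite('pics/c5.png',o[:,:,::-1])
for n,X in dict(tip=(.5039,.0581,.121),rot=(.5039,.0581,.067),df=(.5039+.058*.9667+.01*.256,.0581-.058*.256+.01*.9667,.074),dn=(.5039-.038*.9667-.026*.256,.0581+.038*.256-.026*.9667,.074)).items():
    T=np.linalg.inv(p['extrinsics']);q=p['mtx']@(T[:3,:3]@X+T[:3,3]);q=q[:2]/q[2]
    print(n,((w_proj(ws,wp,X)-[c0,r0]+.5)*4-.5).round(1),((q-[222,138]+.5)*6-.5+[400,0]).round(1))
E
```

```text
t: 10.62 tool_pos: [0.5087, 0.0565, 0.1889] tool_rot: [3.08, 0.617, 0.001] contact_force: [0.7, -0.6, 0.6] opening: 0.0422 grip_force: 0.0 t: 11.58 tool_pos: [0.4784, -0.1445, 0.1883] tool_rot: [-3.079, -0.622, -0.0] contact_force: [0.5, 0.2, -0.4] opening: 0.06 grip_force: 0.0 199 122
tip [197.  362.9] [589.1 243.6]
rot [200.9 284.6] [589.4 259.5]
df [326.5  60.6] [609.4  73.9]
dn [191.1 479.5] [635.5 395.7]
```

View pics/c5.png

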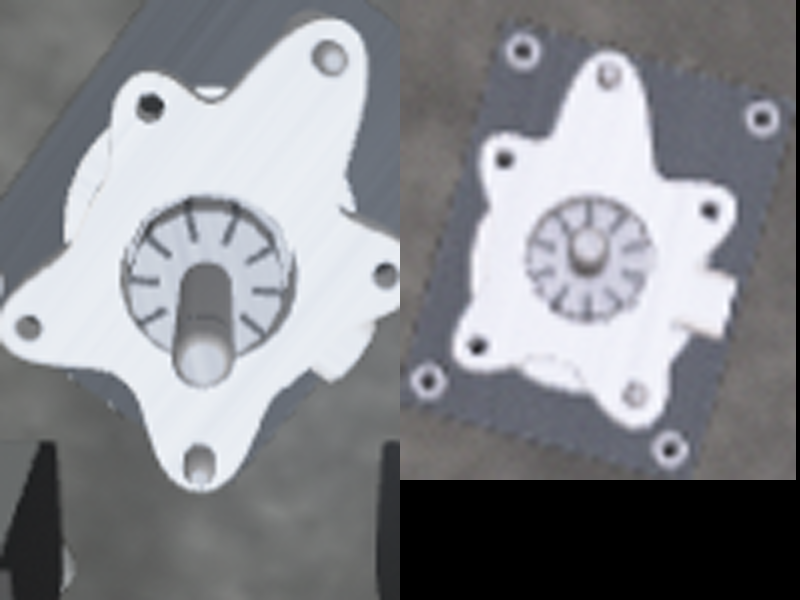

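The rotor stands seated in the pocket. Its tip is at (204,363) in the wrist tile and about (589,241) in the top tile, within 1 mm of predictions, so milestone 1 is done. Now I'll grip the cover.

```bash
python3 -m handwheel '[{"tx":-1.2,"ty":0.6,"tz":0,"roll":0},{"tx":0,"ty":0,"tz":20,"roll":0},{"tx":0,"ty":0,"tz":35,"roll":0},{"tx":0,"ty":0,"tz":35,"roll":0},{"tx":0,"ty":0,"tz":35,"roll":0},{"tx":0,"ty":0,"tz":25,"roll":0},{"tx":0,"ty":0,"tz":12,"roll":0},{"tx":0,"ty":0,"tz":5,"roll":0},{"tx":0,"ty":0,"tz":0,"roll":0},{"tx":0,"ty":0,"tz":0,"roll":0},{"tx":0,"ty":0,"tz":0,"roll":0},{"tx":0,"ty":0,"tz":0,"roll":0}]' |tr '\n' ' '
```

```text
t: 12.63 tool_pos: [0.4789, -0.1473, 0.0234] tool_rot: [3.077, 0.62, 0.005] contact_force: [-0.5, -0.1, 0.4] opening: 0.0602 grip_force: 0.0
```

```bash
python3 -m handwheel '[{"tx":-0.6,"ty":-2.2,"tz":3,"roll":0},{"tx":0,"ty":0,"tz":2.5,"roll":0},{"tx":0,"ty":0,"tz":0,"roll":0},{"tx":0,"ty":0,"tz":0,"roll":0},{"tx":0,"ty":0,"tz":0,"roll":0}]' |tr '\n' ' ';python3 -m handwheel '[{"tx":0,"ty":0,"tz":0,"roll":0},{"tx":0,"ty":0,"tz":0,"roll":0},{"tx":0,"ty":0,"tz":0,"roll":0},{"tx":0,"ty":0,"tz":0,"roll":0},{"tx":0,"ty":0,"tz":0,"roll":0},{"tx":0,"ty":0,"tz":0,"roll":0},{"tx":0,"ty":0,"tz":0,"roll":0}]' 25 90 |tr '\n' ' '
```

```text
t: 13.05 tool_pos: [0.4759, -0.1448, 0.0158] tool_rot: [-3.08, -0.621, 0.0] contact_force: [0.3, 0.8, -0.4] opening: 0.0601 grip_force: 0.0 t: 13.63 tool_pos: [0.4765, -0.1452, 0.0164] tool_rot: [3.079, 0.621, 0.001] contact_force: [-1.6, -1.4, 4.5] opening: 0.0326 grip_force: 91.5
```

```bash
python3 -m handwheel '[{"tx":0,"ty":0,"tz":-10,"roll":0},{"tx":0,"ty":0,"tz":-20,"roll":0},{"tx":0,"ty":0,"tz":-25,"roll":0},{"tx":0,"ty":0,"tz":-25,"roll":0},{"tx":0,"ty":0,"tz":-25,"roll":0},{"tx":0,"ty":0,"tz":-25,"roll":0},{"tx":0,"ty":0,"tz":-15,"roll":0},{"tx":0,"ty":0,"tz":0,"roll":0}]' |tr '\n' ' '; python3 -m handwheel '[{"tx":0,"ty":0,"tz":0,"roll":0.057},{"tx":0,"ty":0,"tz":0,"roll":0.1},{"tx":0,"ty":0,"tz":0,"roll":0.1},{"tx":0,"ty":0,"tz":0,"roll":0.1},{"tx":0,"ty":0,"tz":0,"roll":0.1},{"tx":0,"ty":0,"tz":0,"roll":0.1},{"tx":0,"ty":0,"tz":0,"roll":0.1},{"tx":0,"ty":0,"tz":0,"roll":0},{"tx":0,"ty":0,"tz":0,"roll":0},{"tx":0,"ty":0,"tz":0,"roll":0}]' |tr '\n' ' ';python3 -m handwheel '[{"tx":-1.8,"ty":-14,"tz":0,"roll":0},{"tx":-3.7,"ty":-29,"tz":0,"roll":0},{"tx":-3.7,"ty":-29,"tz":0,"roll":0},{"tx":-3.7,"ty":-29,"tz":0,"roll":0},{"tx":-3.7,"ty":-29,"tz":0,"roll":0},{"tx":-3.7,"ty":-29,"tz":0,"roll":0},{"tx":-3.7,"ty":-29,"tz":0,"roll":0},{"tx":-1.8,"ty":-15.7,"tz":0,"roll":0},{"tx":0,"ty":0,"tz":0,"roll":0},{"tx":0,"ty":0,"tz":0,"roll":0},{"tx":0,"ty":0,"tz":0,"roll":0},{"tx":0,"ty":0,"tz":0,"roll":0}]' |tr '\n' ' '; python3 snap.py wp.pkl
```

```text
t: 14.3 tool_pos: [0.4775, -0.1453, 0.1645] tool_rot: [3.076, 0.62, 0.008] contact_force: [1.5, -0.2, -2.7] opening: 0.0324 grip_force: 90.5 t: 15.13 tool_pos: [0.4752, -0.1444, 0.1594] tool_rot: [-3.115, 0.403, 0.004] contact_force: [0.5, -0.9, -3.9] opening: 0.0322 grip_force: 90.5 t: 16.13 tool_pos: [0.5031, 0.0578, 0.1606] tool_rot: [3.115, -0.407, -0.001] contact_force: [0.7, -0.5, -3.7] opening: 0.0322 grip_force: 90.7
```

```bash
python3 -m handwheel '[{"tx":0.1,"ty":-0.6,"tz":0,"roll":0},{"tx":0,"ty":0,"tz":6,"roll":0},{"tx":0,"ty":0,"tz":6,"roll":0},{"tx":0,"ty":0,"tz":6,"roll":0},{"tx":0,"ty":0,"tz":6,"roll":0},{"tx":0,"ty":0,"tz":4,"roll":0},{"tx":0,"ty":0,"tz":0,"roll":0},{"tx":0,"ty":0,"tz":0,"roll":0},{"tx":0,"ty":0,"tz":0,"roll":0}]' |tr '\n' ' '
```

```text
t: 16.93 tool_pos: [0.5037, 0.0593, 0.133] tool_rot: [-3.115, 0.406, -0.0] contact_force: [-0.4, 0.2, -2.4] opening: 0.0325 grip_force: 90.7
```

```bash
python3 -m handwheel '[{"tx":0,"ty":0.6,"tz":0,"roll":0},{"tx":0,"ty":0,"tz":6,"roll":0},{"tx":0,"ty":0,"tz":6,"roll":0},{"tx":0,"ty":0,"tz":6,"roll":0},{"tx":0,"ty":0,"tz":6,"roll":0},{"tx":0,"ty":0,"tz":6,"roll":0},{"tx":0,"ty":0,"tz":4,"roll":0},{"tx":0,"ty":0,"tz":0,"roll":0},{"tx":0,"ty":0,"tz":0,"roll":0},{"tx":0,"ty":0,"tz":0,"roll":0},{"tx":0,"ty":0,"tz":0,"roll":0},{"tx":0,"ty":0,"tz":0,"roll":0}]' |tr '\n' ' '
```

```text
t: 17.93 tool_pos: [0.5037, 0.0586, 0.0993] tool_rot: [-3.115, 0.406, -0.002] contact_force: [0.2, -0.2, -2.4] opening: 0.0322 grip_force: 90.7
```

```bash
python3 -m handwheel '[{"tx":-0.2,"ty":0.2,"tz":2,"roll":0},{"tx":0,"ty":0,"tz":2,"roll":0},{"tx":0,"ty":0,"tz":2,"roll":0},{"tx":0,"ty":0,"tz":2,"roll":0},{"tx":0,"ty":0,"tz":2,"roll":0},{"tx":0,"ty":0,"tz":2,"roll":0},{"tx":0,"ty":0,"tz":0,"roll":0},{"tx":0,"ty":0,"tz":0,"roll":0},{"tx":0,"ty":0,"tz":0,"roll":0}]' |tr '\n' ' '; python3 -m handwheel '[{"tx":0,"ty":0,"tz":2,"roll":0},{"tx":0,"ty":0,"tz":2,"roll":0},{"tx":0,"ty":0,"tz":0,"roll":0},{"tx":0,"ty":0,"tz":0,"roll":0},{"tx":0,"ty":0,"tz":0,"roll":0}]' |tr '\n' ' '
```

```text
t: 18.68 tool_pos: [0.5031, 0.0585, 0.0868] tool_rot: [3.115, -0.406, -0.0] contact_force: [-0.4, -1.1, -3.7] opening: 0.0326 grip_force: 90.8 t: 19.1 tool_pos: [0.5035, 0.0581, 0.0832] tool_rot: [3.115, -0.406, 0.002] contact_force: [-0.6, -3.0, 0.2] opening: 0.0326 grip_force: 91.1
```

```bash
python3 -m handwheel '[{"tx":0,"ty":0,"tz":2,"roll":0},{"tx":0,"ty":0,"tz":2,"roll":0},{"tx":0,"ty":0,"tz":2,"roll":0},{"tx":0,"ty":0,"tz":0,"roll":0},{"tx":0,"ty":0,"tz":0,"roll":0},{"tx":0,"ty":0,"tz":0,"roll":0},{"tx":0,"ty":0,"tz":0,"roll":0}]' - 120 |tr '\n' ' '; python3 -m handwheel '[{"tx":0,"ty":0,"tz":2,"roll":0},{"tx":0,"ty":0,"tz":2,"roll":0},{"tx":0,"ty":0,"tz":0,"roll":0},{"tx":0,"ty":0,"tz":0,"roll":0},{"tx":0,"ty":0,"tz":0,"roll":0}]' |tr '\n' ' '
```

```text
t: 19.68 tool_pos: [0.5037, 0.0581, 0.0786] tool_rot: [3.114, -0.405, 0.001] contact_force: [-4.0, -4.2, 9.6] opening: 0.0321 grip_force: 124.2 t: 20.1 tool_pos: [0.5038, 0.0582, 0.0785] tool_rot: [3.114, -0.405, -0.002] contact_force: [-17.9, -4.5, 31.8] opening: 0.0317 grip_force: 127.5
```

```bash
python3 -m handwheel '[{"tx":-1,"ty":0.2,"tz":-0.8,"roll":0},{"tx":0,"ty":0,"tz":0,"roll":0},{"tx":0,"ty":0,"tz":0,"roll":0},{"tx":0,"ty":0,"tz":0,"roll":0},{"tx":0,"ty":0,"tz":0,"roll":0},{"tx":0,"ty":0,"tz":0,"roll":0},{"tx":0,"ty":0,"tz":0,"roll":0},{"tx":0,"ty":0,"tz":0,"roll":0}]' |tr '\n' ' '; python3 snap.py wf.pkl; python3 - <<'E'
from h import *
s,im,dp,p=pickle.load(open('wf.pkl','rb')); print(s['contact_force'].round(1),s['wrist_torque'].round(2),s['t'])
cv2.imwrite('pics/f.png',cv2.resize(im,(800,600),interpolation=cv2.INTER_CUBIC)[:,:,::-1])
E
```

```text
t: 20.77 tool_pos: [0.5037, 0.0581, 0.0785] tool_rot: [3.114, -0.405, 0.003] contact_force: [-10.1, -3.8, 23.7] opening: 0.0316 grip_force: 126.0 [-10.1  -3.8  23.7] [-0.74  1.87  0.17] 20.7667
```

View pics/f.png

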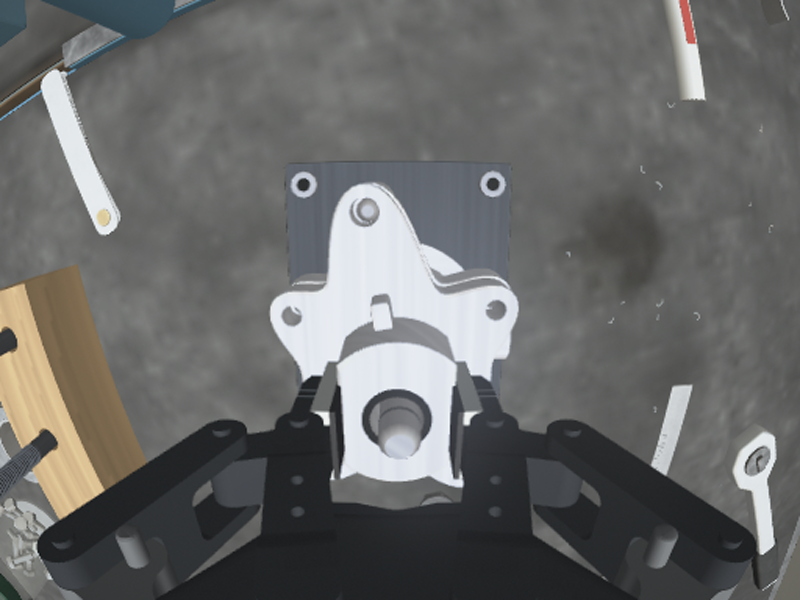

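The last view shows the far dowel through the cover's hole at (367,211) and the shaft through the bore at (400,430). The TCP has stalled at z = 0.0785, which matches the closed height, with about 24 N of reaction. I'm handing in.

```bash
python3 -c "
from station import ctrl
print(ctrl.finish_job())"
```

```text
the job is handed in; nothing more can be done
None
```

I handed the job in at about 21 s. The rotor shaft is seated in the housing, the cover is on both dowels, and the gripper is still holding the pump pressed shut with about 24 N; no verdict came back from the judge.

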